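# Let the rollers out of the wide dispenser and ease its lid shut

### The job

Press the lever pad of the wide roller dispenser right down with the fingertips so that its lid lifts fully, and hold it down until all three rollers have run out into the blue bin before it. Then let the lever come up slowly under the fingers so that the lid shuts gently without slamming, and move clear. Grasp nothing, do not touch the lid or the rollers, and leave the narrow dispenser and the loose things alone.

Things in the scene. Friction and masses are not known exactly. Their poses are not given: they have to be found in the camera images.
- wide_dispenser: Wide roller dispenser, fixed grey plastic box 120 mm wide (y), 180 mm long (x), 195 mm high, open on top, with 3 steel rollers on its sloping chute. On a low plywood plinth, 0 to 30 mm high. Origin at the plinth's top under the lid's shaft; +x points to its mouth and bin (away from the robot, within 0.6 rad), +y to its lever's side. Back wall at x -105 mm; mouth's lip at x +75 mm, 85 mm up.
- wide_lever (a joint): Angle of the wide dispenser's lever and lid, keyed to one shaft: 0 = lid shut, lever up; grows as the lever is pressed down; stop at 0.84 rad = lid fully up. A spring shuts the lid: about 3 N on the pad at first, 6 N at full travel; let go from anywhere, it snaps shut and slams. Rollers pass the lid once it is up by about 0.45 rad, better 0.6 or more.
- wide_shaft (a point): Point on the shaft's axis (along the dispenser's y) where the wide dispenser's lever starts: 115 mm to the +y side of the dispenser's middle, 175 mm above its origin. It does not move; its axes are the dispenser's.
- wide_pad (a point): Centre of the top of the wide dispenser's lever pad: flat, black, 30 mm (along the lever) x 24 x 8 mm, on a 10 mm steel rod that points back to the robot (dispenser's -x) from the shaft, 55 mm clear of the box. Pad's middle is 115 mm from the shaft. The rod stands 0.45 rad above level when up, 0.39 rad below level fully pressed: pad's top goes from 229 to 135 mm above the dispenser's origin. Axes turn with the lever.
- wide_lid (a point): The wide dispenser's lid: a flat aluminium flap 108 mm wide, 117 mm long, 4 mm thick that closes the mouth, sloping down from the shaft to the lip. This point is the middle of its outer face; axes turn with it. It is lifted only through the lever.
- wide_bin_floor (a point): Middle of the inner floor (5 mm above the dispenser's origin) of the blue bin fixed before the wide dispenser's mouth: inside 120 mm (local x) by 140 mm (local y), walls 55 mm high. Axes as the dispenser's.
- wide_roller0: A loose steel roller, 28 mm diameter, 100 mm long (its y axis), 0.1 kg, in the wide dispenser, nearest the lid. Origin at its centre. With the lid up it rolls out by itself within about a second.
- wide_roller1: A loose steel roller, 28 mm diameter, 100 mm long (its y axis), 0.1 kg, in the wide dispenser, second. Origin at its centre. With the lid up it rolls out by itself within about a second.
- wide_roller2: A loose steel roller, 28 mm diameter, 100 mm long (its y axis), 0.1 kg, in the wide dispenser, farthest from the lid. Origin at its centre. With the lid up it rolls out by itself within about a second.
- narrow_dispenser: Bystander: the narrow dispenser, of the same build but 60 mm wide, with 2 short rollers and its own lever (85 mm to the +y side of its middle) and blue bin. Origin and axes as for the wide one.
- narrow_lever (a joint): Angle of the narrow dispenser's lever and lid, 0 = shut; to be left shut.
- sleeve: Bystander: dark steel tube standing upright, 42 mm diameter, 50 mm high. Origin under its centre.
- jar: Bystander: clear jar with a black cap, 60 mm diameter, 85 mm high. Origin under its centre.
- cover: Bystander: flat aluminium flanged cap, 56 mm diameter, 22 mm high. Origin under its centre.
Not all that is in view belongs to the job. Leave any green, pink or turquoise look-alike of the wide_roller2 alone.

How it is judged:
By the outcome, as a careful person would: the job done as asked, in the order asked, and still so for the second after the job is handed in, with the robot touching nothing.
It also fails if it takes over 40 s, if anything falls off the work surface, if the arm or the gripper's body presses on something with over 40 N, if the wrist force passes 120 N, or if a joint passes its speed limit or range.

### The arm

A 6-joint arm with a two-finger parallel gripper is mounted at the origin on the work surface. World frame = base frame: x ahead of the robot, y to its left, z up, the work surface at z = 0. Lengths are in m, angles in rad, forces in N, time in s.
With the tool pointing down it reaches from about 0.25 to 0.725 m from the base axis. Payload 4 kg.
Tool frame: the origin (TCP) lies on the centre line of the jaws, within the pads' length; the fingertips stand 17 mm ahead of it and the grasp point (between the pads) lies 2 mm behind it; z points along the fingers, x is the direction in which the jaws open and shut, and the axes are right-handed (so a half turn about z gives the same grasp; the last joint's range is limited). The gripper opens to 85 mm and grips with 20 to 120 N. Pads are 22 mm wide; open, the fingers measure 114 mm over their backs; the gripper's body (76 mm by 85 mm) begins 54 mm behind the grasp point. The pads swing forward as they close: fully open they stand 13 mm farther back than shut.
Start: joints at [-1.177, 0.241, 0.005, 1.335, 0, 1.571], TCP at [0.192, -0.462, 0.248] pointing down, gripper open.
Joint ranges: [-2.72, 2.72], [-1.05, 1.87], [-1.09, 1.28], [-1.99, 2.15], [-1.42, 1.44], [-3.14, 3.14]. Speed limits (rad/s): [2.79, 2.79, 3.14, 3.14, 3.14, 3.14].

### API

Orientations are given as a unit quaternion [x, y, z, w].
In Python, from workcell import bot gives the robot as it stands.
- The arm moves only by the tool jog_arm, never from a script. Its arguments are lists of equal length, an entry for each row: "jaw": the closure, from 0 (fully open) to 1 (shut); "linear": the shift along the tool's x, y, z in m, a list of three; "delta_rot": the turn, a rotation vector about the tool's x, y, z in degrees, a list of three. A call has exactly 8 rows; each row is the pose to reach, as a shift and turn from the pose commanded when the call began, along the tool's axes at that moment; what a row does not reach only later rows make up. A row lasts 1/12 s, in which the tool goes at most 41.7 mm and 7.16 degrees, less where a joint would pass 70% of its speed; a pose out of reach is approached as far as the arm can. A call with a gripper value outside its range is refused whole. The fingers move at their own pace and stop on an object; the grip force is fixed at half the most. Time passes only in rows, so rows that repeat a pose let the fingers close, or fill a call up. It gives the time, the measured TCP pose, the force and the opening at its end, in the units of the state.
- bot.get_obs(): the state, without advancing time (a new reading comes with each control period).
- bot.camera(name): name is "side" or "top"; returns (picture, depth): 400x640x3 uint8, red, green, blue; 400x640 float32, m along the optical axis (not along the pixel's ray), 0 where there is no reading.
- bot.calibration(name): a dict with "fovy" (degrees; the focal length in pixels is half the picture's height over the tangent of half this angle, whatever the lens; pixels are square), "cx", "cy" (the principal point, pixels), "k1" (the pictures are not rectified: a ray, as slopes to the right and down, at radius r is drawn at 1 + k1 r^2 times it, then the intrinsics apply), "origin" and "orientation" of the camera in the world. Camera axes: x right, y down, z forward; pixel columns grow to the right and rows downward; lengths in m; the calibration is good to about 2 mm. A picture is of the moment at which its call begins. calibration takes no time and is no camera call.
- bot.job_done(): hands the job in, once; it reports no verdict.
The state is a dict: "clock": time; "joint_pos": joint angles; "joint_vel": joint speeds; "tau": joint torques, N m; "eef_pos": TCP position; "tool_rot": TCP orientation; "ft_force": force on the tool from outside, world axes, zero at the start; "ft_torque": the same for the moment, N m; "grip_width": finger opening in m.
Only numpy, scipy, OpenCV 4.12 (cv2) and the standard library are available. Lean on these libraries where they do the work, as an engineer would, in place of code of your own. Each camera call takes 0.05 s, during which the arm holds its last target.

## Working session

There is one attempt and no reset: what is moved stays moved. The work goes in short steps, Python scripts to look and compute and a tool call to move; the robot and the scene stay as the last step left them, time stands still between calls to the robot, and variables do not carry over. Pictures are saved under pics/ and viewed, and the job is handed in when it is done.

Besides the shell and the picture viewer there is one more tool, called after "Request:" in YAML: its name, and indented under it one key for each argument. jog_arm: Moves the arm, as the interface text tells. Its arguments: {"type":"object","properties":{"jaw":{"type":"array","items":{"type":"number"}},"linear":{"type":"array","items":{"type":"array","items":{"type":"number"}}},"delta_rot":{"type":"array","items":{"type":"array","items":{"type":"number"}}}},"required":["jaw","linear","delta_rot"]}

```bash
mkdir -p pics; cat > h.py <<'E'
import numpy as np,cv2
from workcell import bot
from scipy.spatial.transform import Rotation as R
def px2w(name,u,v,d):
    c=bot.calibration(name);f=200/np.tan(np.radians(c['fovy'])/2)
    K=np.array([[f,0,c['cx']],[0,f,c['cy']],[0,0,1]])
    p=cv2.undistortPoints(np.array([[[u,v]]],float),K,np.array([c['k1'],0,0,0.]))[0,0]
    return np.array(c['origin'])+R.from_quat(c['orientation']).as_matrix()@(np.array([p[0],p[1],1])*d)
def w2px(name,P):
    c=bot.calibration(name);f=200/np.tan(np.radians(c['fovy'])/2)
    q=R.from_quat(c['orientation']).as_matrix().T@(np.array(P)-np.array(c['origin']))
    s=q[:2]/q[2];s=s*(1+c['k1']*(s@s));return f*s[0]+c['cx'],f*s[1]+c['cy']
E
python3 - <<'E'
from h import *
for n in ('side','top'):
    p,d=bot.camera(n);cv2.imwrite(f'pics/{n}0.png',p[:,:,::-1]);np.savez(f'{n}0.npz',p=p,d=d);print(bot.calibration(n))
print(bot.get_obs())
E
```

```text
{'fovy': 57.82265231177962, 'cx': 323.3396604599082, 'cy': 198.31147626928973, 'k1': -0.0005358557932063731, 'origin': array([0.28791038, 0.75387261, 0.91659465]), 'orientation': array([-0.15204091,  0.90385309, -0.39459021,  0.06505165])}
{'fovy': 48.60121527989109, 'cx': 323.8283622405021, 'cy': 194.44314709896233, 'k1': -0.09375757608113482, 'origin': array([0.38020171, 0.00889606, 1.42541074]), 'orientation': array([ 0.71554672, -0.69463796,  0.05426507, -0.0502622 ])}
{'clock': 0.1, 'joint_pos': array([-1.17698670e+00,  2.41311765e-01,  3.84289720e-03,  1.33522401e+00,
       -1.94094930e-05,  1.57078693e+00]), 'joint_vel': array([-0.00049573, -0.00086027,  0.00108436, -0.00160557, -0.00059437,
        0.001313  ]), 'tau': array([-3.44622549e-04, -3.73137581e+01,  2.53010219e+01,  1.08775546e-02,
       -7.48656748e-05, -2.64129007e-06]), 'eef_pos': array([ 0.19163812, -0.46122047,  0.24750876]), 'tool_rot': array([ 8.31780216e-01, -5.55104290e-01, -7.94139506e-04, -5.18327339e-04]), 'ft_force': array([ 0.25216045, -0.17803933, -0.05822567]), 'ft_torque': array([ 0.00089629, -0.02542077, -0.00065111]), 'grip_width': 0.08559694686311328}
```

View pics/side0.png

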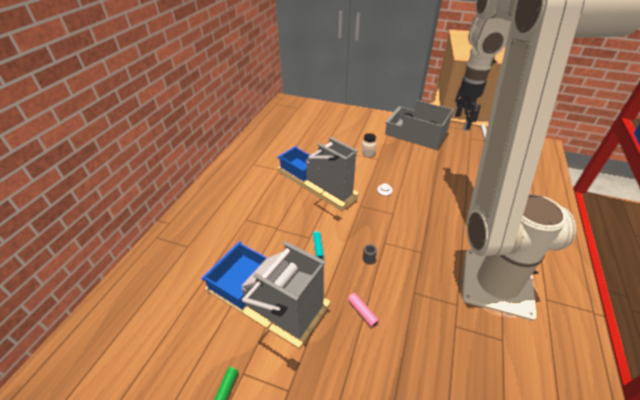

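View pics/top0.png

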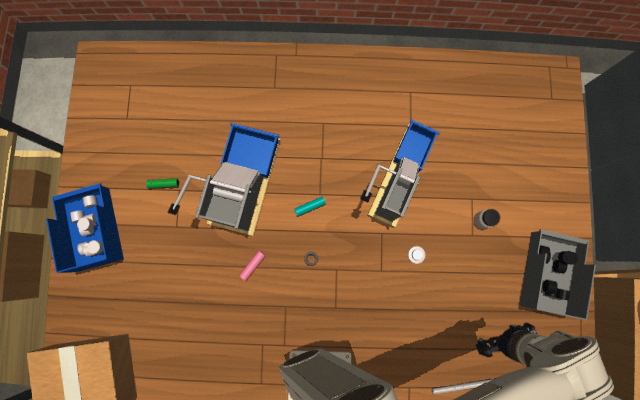

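The top view shows two dispensers. The wide one is on the left at about (235,195), with its pad near (175,209). The narrow one is on the right at about (395,195), with its pad near (367,196). The left one is twice as wide, so it is the target; I'll check it in an enlarged crop.

```bash
python3 - <<'E'
from h import *
t=np.load('top0.npz');s=np.load('side0.npz')
cv2.imwrite('pics/tc.png',cv2.resize(t['p'][110:250,150:295,::-1],None,fx=5,fy=4.28*5/4.28*0.8 and 5,interpolation=cv2.INTER_CUBIC)[:600*2][:700])
im=cv2.resize(t['p'][115:235,150:290,::-1],None,fx=5,fy=5,interpolation=cv2.INTER_CUBIC);cv2.imwrite('pics/tc.png',im)
im=cv2.resize(s['p'][230:350,195:335,::-1],None,fx=5,fy=5,interpolation=cv2.INTER_CUBIC);cv2.imwrite('pics/sc.png',im)
E
```

```text
(no output)
```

View pics/tc.png

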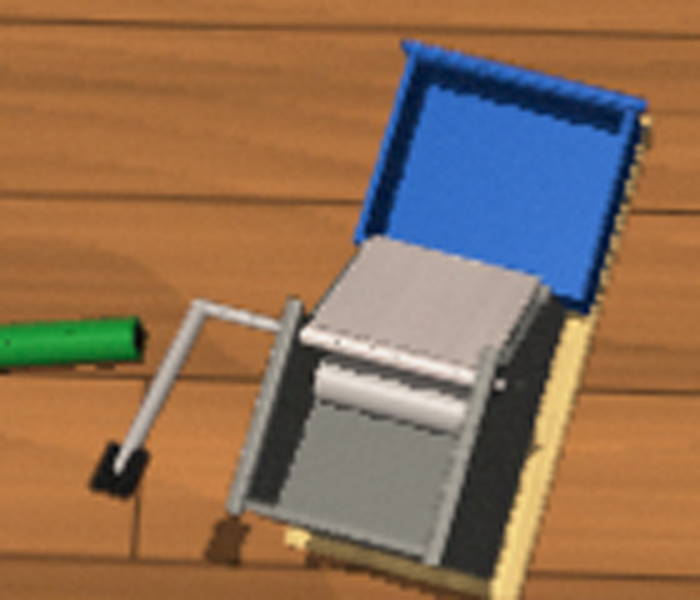

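View pics/sc.png

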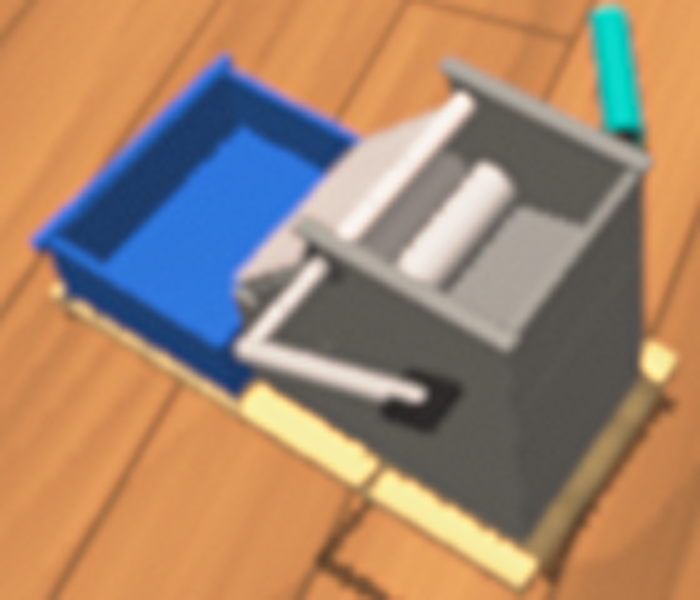

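The crops confirm it. The left box has the 3-roller-wide chute, with the pad at top (174,209) / side (280,310) and the lever elbow at top (190,176) / side (244,299). Next I fit the pose.

```bash
python3 - <<'E'
from h import *
from scipy.optimize import least_squares
D={n:np.load(n+'0.npz')['d'] for n in('top','side')}
obs=[('top',(-.1018,.115,.229),(174,209)),('side',(-.1018,.115,.229),(280,310)),
('top',(0,.115,.175),(190.3,176.3)),('side',(0,.115,.175),(243.8,299.2)),
('top',(-.105,.06,.195),(197,217)),('top',(-.105,-.06,.195),(236.5,226.5)),
('side',(-.105,.06,.195),(298,299)),('side',(-.105,-.06,.195),(324,262.6))]
def W(p,l):return R.from_rotvec([0,0,p[3]]).apply(l)+p[:3]
f=lambda p:np.concatenate([np.array(w2px(n,W(p,l)))-u for n,l,u in obs])
r=least_squares(f,[.5,.2,.02,-.25],loss='soft_l1');p=r.x
print(p,f(p).reshape(-1,2).round(1).tolist())
print('pad',W(p,(-.1018,.115,.229)),'shaft',W(p,(0,.115,.175)))
for n,uv in(('top',(174,209)),('side',(280,310)),('top',(215,160)),('side',(281,307)),('side',(279,312)),('top',(173,211)),('top',(198,150)),('top',(256,240)),('top',(266,187)),('top',(238,208))):
    print(n,uv,px2w(n,*uv,D[n][uv[1],uv[0]]).round(4))
E
```

```text
[ 0.57752838  0.27645544  0.00731841 -0.22345179] [[0.1, 0.5], [-1.9, -0.7], [0.3, 1.3], [0.6, 1.2], [-0.8, -0.0], [0.8, 1.4], [-2.5, 0.0], [-0.2, -0.5]]
pad [0.50374294 0.41115492 0.23631841] shaft [0.60301203 0.38859635 0.18231841]
top (174, 209) [0.5047 0.4101 0.2403]
side (280, 310) [0.4969 0.4155 0.2444]
top (215, 160) [ 0.6976  0.3676 -0.0028]
side (281, 307) [0.4981 0.4079 0.2432]
side (279, 312) [0.497  0.4202 0.2443]
top (173, 211) [0.4987 0.4109 0.2449]
top (198, 150) [0.7277 0.4243 0.0072]
top (256, 240) [0.4383 0.2172 0.0006]
top (266, 187) [0.611  0.1928 0.0037]
top (238, 208) [0.526  0.2575 0.1234]
```

```bash
python3 - <<'E'
from h import *
D={n:np.load(n+'0.npz')['d'] for n in('top','side')}
def patch(n,c):
    u,v=c;return np.median([px2w(n,a,b,D[n][b,a]) for a in range(u-1,u+2) for b in range(v-1,v+2) if D[n][b,a]>0],0).round(4)
print('binfloor',[patch('top',c) for c in((245,145),(255,150),(250,140))],patch('side',(235,275)))
print('floor',[patch('top',c) for c in((150,220),(290,180),(230,270))],[patch('side',c) for c in((200,330),(350,270))])
print('plinth',patch('top',(257,215)),patch('top',(262,200)),patch('side',(260,318)),patch('side',(285,332)))
for n,rg in(('top',[(203,195),(204,190),(200,207),(246,190),(241,210),(210,219),(220,222)]),('side',[(265,280),(280,288),(292,295),(310,282)])):
    for u,v in rg:
        print(n,u,v,max((px2w(n,a,b,D[n][b,a]).round(4).tolist() for a in range(u-2,u+3) for b in range(v-1,v+2) if D[n][b,a]>0),key=lambda q:q[2]))
# pad-dark pixels
for n,(u,v) in(('top',(174,209)),('side',(280,310))):
    I=np.load(n+'0.npz')['p']
    P=np.array([px2w(n,a,b,D[n][b,a]) for a in range(u-9,u+10) for b in range(v-9,v+10) if D[n][b,a]>0])
    P=P[(P[:,2]>.19)&(P[:,1]>.38)];print(n,len(P),P.mean(0),P.min(0),P.max(0),np.median(P,0))
E
```

```text
binfloor [array([0.7459, 0.2662, 0.0183]), array([0.73  , 0.2337, 0.0177]), array([0.7637, 0.2514, 0.0188])] [0.7403 0.2402 0.0181]
floor [array([ 0.4914,  0.5682, -0.0021]), array([6.362e-01, 1.160e-01, 6.000e-04]), array([0.3401, 0.2961, 0.001 ])] [array([7.510e-01, 4.163e-01, 2.000e-04]), array([4.26e-01, 9.55e-02, 1.00e-04])]
plinth [0.5181 0.2161 0.0126] [0.5673 0.2028 0.0084] [0.6103 0.3383 0.0128] [0.5309 0.3524 0.0134]
top 203 195 [0.5495, 0.3438, 0.211]
top 204 190 [0.5637, 0.3361, 0.2118]
top 200 207 [0.5157, 0.3472, 0.2105]
top 246 190 [0.5666, 0.2206, 0.2154]
top 241 210 [0.5112, 0.2325, 0.2088]
top 210 219 [0.4865, 0.3184, 0.2056]
top 220 222 [0.4789, 0.2926, 0.2063]
side 265 280 [0.5716, 0.3393, 0.2097]
side 280 288 [0.5251, 0.348, 0.2088]
side 292 295 [0.4952, 0.3551, 0.2103]
side 310 282 [0.4772, 0.3088, 0.2048]
top 120 [0.50842436 0.41040536 0.23956643] [0.49046918 0.39863457 0.22140823] [0.53219935 0.42598187 0.25094291] [0.50713662 0.40974313 0.24050359]
side 155 [0.50107782 0.41445819 0.24173569] [0.48522918 0.40055278 0.22991222] [0.52382463 0.42730373 0.24955658] [0.50042218 0.41409379 0.24236489]
```

```bash
cat >> h.py <<'E'
P0=None
def W(p,l):return R.from_rotvec([0,0,p[3]]).apply(l)+p[:3]
E
python3 - <<'E'
from h import *
from scipy.optimize import least_squares
obs=[('top',(-.1018,.115,.229),(174,209)),('side',(-.1018,.115,.229),(280,310)),
('top',(0,.115,.175),(190.3,176.3)),('side',(0,.115,.175),(243.8,299.2)),
('top',(-.105,.06,.195),(197,217)),('top',(-.105,-.06,.195),(236.5,226.5)),
('side',(-.105,.06,.195),(298,299)),('side',(-.105,-.06,.195),(324,262.6)),
('top',(.085+.12+.004,.072,.06),(232,124)),('top',(.085+.12+.004,-.072,.06),(278.5,135.5)),
('side',(.209,.072,.06),(203,278)),('side',(.209,-.072,.06),(240.5,243))]
for use in(8,12):
  for loss in('linear','soft_l1'):
    f=lambda q:np.concatenate([np.array(w2px(n,W([q[0],q[1],.013,q[2]],l)))-u for n,l,u in obs[:use]])
    r=least_squares(f,[.5,.2,-.25],loss=loss);q=r.x;p=[q[0],q[1],.013,q[2]]
    print(use,loss,np.round(p,4),f(q).reshape(-1,2).round(1).tolist())
    print('pad',W(p,(-.1018,.115,.229)).round(4),'shaft',W(p,(0,.115,.175)).round(4))
E
```

```text
8 linear [ 0.5763  0.2775  0.013  -0.2177] [[-0.9, 1.0], [-1.4, -1.7], [-0.8, 1.5], [0.7, 0.5], [-1.5, 0.3], [0.3, 1.6], [-2.1, -1.0], [0.1, -1.7]]
pad [0.5018 0.4117 0.242 ] shaft [0.6012 0.3898 0.188 ]
8 soft_l1 [ 0.5766  0.2771  0.013  -0.2221] [[-0.8, 0.7], [-1.7, -1.8], [-0.6, 1.3], [0.5, 0.2], [-1.6, 0.1], [0.2, 1.5], [-2.3, -1.0], [0.1, -1.7]]
pad [0.5026 0.4117 0.242 ] shaft [0.6019 0.3893 0.188 ]
12 linear [ 0.5756  0.2772  0.013  -0.2232] [[-0.9, 1.0], [-1.4, -1.6], [-0.6, 1.6], [0.8, 0.3], [-1.6, 0.4], [0.1, 1.9], [-2.0, -0.8], [0.4, -1.5], [0.3, 1.2], [-2.6, 0.5], [0.4, -2.8], [-2.3, -1.4]]
pad [0.5018 0.4119 0.242 ] shaft [0.6011 0.3894 0.188 ]
12 soft_l1 [ 0.5764  0.2774  0.013  -0.2225] [[-0.9, 0.7], [-1.7, -1.7], [-0.7, 1.3], [0.5, 0.3], [-1.6, 0.2], [0.1, 1.6], [-2.3, -0.9], [0.1, -1.6], [0.2, 1.0], [-2.7, 0.3], [0.1, -2.8], [-2.6, -1.5]]
pad [0.5025 0.412  0.242 ] shaft [0.6018 0.3895 0.188 ]
```

```bash
cat >> h.py <<'E'
DP=[.5762,.2774,.013,-.222]
def pose(th,up=0,t=.5,L=.115,dz=0):
    a=.45-th; l=np.array([-L*np.cos(a)+.004*np.sin(a),.115,.175+L*np.sin(a)+.004*np.cos(a)+up+dz])
    Rl=np.array([[0,np.cos(t),np.sin(t)],[1,0,0],[0,np.sin(t),-np.cos(t)]])
    Rw=R.from_rotvec([0,0,DP[3]])*R.from_matrix(Rl)
    return W(DP,l)-Rw.apply([0,-.011,.017]),Rw
def rel(p0,R0,p,Rw):
    return (R0.inv().apply(p-p0)*1000).round(1).tolist(),(R0.inv()*Rw).as_rotvec(degrees=True).round(1).tolist()
def cur():
    o=bot.get_obs();return o['eef_pos'],R.from_quat(o['tool_rot']),o
E
python3 - <<'E'
from h import *
p0,R0,o=cur();p1,R1=pose(0,.08)
print(p1,R1.as_quat())
print(rel(p0,R0,p1,R1))
d=np.array([.31,.873,0])
# vertical version: turn first
Rv=pose(0,0,0)[1]
for f,z in((1/3,.36),(2/3,.36),(1,.34)):
    p=p0+(p1-p0)*f;p[2]=z
    Rf=R.from_rotvec([0,0,f*np.radians(144.6)])*R0
    print(f,p,rel(p0,R0,p,Rf),rel(p0,R0,p,Rv))
E
```

```text
[0.5036741  0.41166379 0.34181541] [0.75680092 0.60501541 0.1544858  0.193243  ]
([-686.5, -623.1, -93.0], [-11.6, 36.0, -140.9])
0.3333333333333333 [ 0.29565011 -0.17025905  0.36      ] ([-229.0, -207.7, -112.1], [-0.1, 0.0, -48.2]) ([-229.0, -207.7, -112.1], [-0.1, 0.0, -144.7])
0.6666666666666666 [0.3996621  0.12070237 0.36      ] ([-457.8, -415.4, -111.6], [-0.2, 0.0, -96.4]) ([-457.8, -415.4, -111.6], [-0.1, 0.0, -144.7])
1 [0.5036741  0.41166379 0.34      ] ([-686.5, -623.1, -91.2], [-0.3, 0.0, -144.6]) ([-686.5, -623.1, -91.2], [-0.1, 0.0, -144.7])
```

Request:
jog_arm:
  jaw: [1,1,1,1,1,1,1,1]
  linear:
    - [-0.027,-0.025,-0.018]
    - [-0.054,-0.05,-0.036]
    - [-0.082,-0.075,-0.054]
    - [-0.11,-0.1,-0.07]
    - [-0.138,-0.125,-0.085]
    - [-0.166,-0.151,-0.1]
    - [-0.195,-0.177,-0.11]
    - [-0.224,-0.203,-0.115]
  delta_rot:
    - [0,0,-6]
    - [0,0,-12]
    - [0,0,-18]
    - [0,0,-24]
    - [0,0,-30]
    - [0,0,-36]
    - [0,0,-42]
    - [0,0,-48]

```text
clock: 0.77
eef_pos: [0.2937, -0.1755, 0.3646]
tool_rot: [0.986, -0.167, 0.001, 0.0]
ft_force: [1.2, 0.3, -0.3]
grip_width: -0.0001
```

```bash
python3 - <<'E'
from h import *
p0,R0,o=cur();print(p0,R0.as_quat(),o['joint_pos'],o['grip_width'],o['ft_force'])
p1,R1=pose(0,.08)
Rv=pose(0,0,0)[1]
for f in (.5,1):
    p=p0+(p1-p0)*f
    print(rel(p0,R0,p,R.from_rotvec([0,0,np.radians(96.6)*f])*R0))
E
```

```text
[ 0.29365614 -0.1754873   0.36456024] [ 9.85995127e-01 -1.66770356e-01  1.06330803e-03  3.56256391e-04] [-5.38738817e-01 -1.00906856e-01 -6.77557373e-02  1.60170721e+00
  1.07377771e-04  1.36716432e+00] -7.413279413912805e-05 [ 1.2380411   0.30665244 -0.31202719]
([2.6, -311.8, 11.3], [0.1, 0.0, -48.3])
([5.2, -623.6, 22.5], [0.2, 0.0, -96.6])
```

Request:
jog_arm:
  jaw: [1,1,1,1,1,1,1,1]
  linear:
    - [0,-0.039,0]
    - [0,-0.078,0]
    - [0,-0.117,0]
    - [0,-0.156,0]
    - [0,-0.195,0]
    - [0,-0.234,0]
    - [0,-0.273,0]
    - [0,-0.312,0]
  delta_rot:
    - [0,0,-6]
    - [0,0,-12]
    - [0,0,-18]
    - [0,0,-24]
    - [0,0,-30]
    - [0,0,-36]
    - [0,0,-42]
    - [0,0,-48]

```text
clock: 1.43
eef_pos: [0.3971, 0.1193, 0.3631]
tool_rot: [0.968, 0.25, -0.0, 0.0]
ft_force: [1.1, -0.9, -0.9]
grip_width: 0.0002
```

```bash
python3 - <<'E'
from h import *
p0,R0,o=cur();print(p0,R0.as_quat(),o['joint_pos'],o['grip_width'],o['ft_force'])
p1,R1=pose(0,.08)
Rv=pose(0,0,0)[1]
print(rel(p0,R0,p1,R1))
E
```

```text
[0.39706792 0.11929165 0.36306918] [ 9.68361327e-01  2.49552200e-01 -1.57337387e-04  1.21725761e-04] [ 2.92011911e-01  4.79349804e-02  7.23067421e-02  1.59549220e+00
 -2.30739886e-04  1.35837267e+00] 0.00022709946232463965 [ 1.13584688 -0.94705712 -0.87266952]
([234.6, -204.4, 21.1], [-26.9, 12.1, -47.3])
```

Request:
jog_arm:
  jaw: [1,1,1,1,1,1,1,1]
  linear:
    - [0.029,-0.026,0]
    - [0.059,-0.051,0]
    - [0.088,-0.077,0]
    - [0.117,-0.102,0]
    - [0.147,-0.128,0.005]
    - [0.176,-0.153,0.01]
    - [0.205,-0.179,0.015]
    - [0.2346,-0.2044,0.021]
  delta_rot:
    - [-3.4,1.5,-5.9]
    - [-6.7,3.0,-11.8]
    - [-10.1,4.5,-17.7]
    - [-13.5,6.1,-23.7]
    - [-16.8,7.6,-29.6]
    - [-20.2,9.1,-35.5]
    - [-23.5,10.6,-41.4]
    - [-26.9,12.1,-47.3]

```text
clock: 2.1
eef_pos: [0.5054, 0.4113, 0.3417]
tool_rot: [0.757, 0.605, 0.155, 0.195]
ft_force: [1.0, 0.7, -0.1]
grip_width: -0.0001
```

Request:
jog_arm:
  jaw: [1,1,1,1,1,1,1,1]
  linear:
    - [0,0,0]
    - [0,0,0]
    - [0,0,0]
    - [0,0,0]
    - [0,0,0]
    - [0,0,0]
    - [0,0,0]
    - [0,0,0]
  delta_rot:
    - [0,0,0]
    - [0,0,0]
    - [0,0,0]
    - [0,0,0]
    - [0,0,0]
    - [0,0,0]
    - [0,0,0]
    - [0,0,0]

```text
clock: 2.77
eef_pos: [0.5058, 0.4083, 0.343]
tool_rot: [0.759, 0.602, 0.154, 0.194]
ft_force: [-0.7, 0.5, 0.1]
grip_width: -0.0001
```

```bash
python3 - <<'E'
from h import *
for n in ('side','top'):
    p,d=bot.camera(n);np.savez(f'{n}1.npz',p=p,d=d)
    (x,y,w,h)=(195,190,180,150) if n=='side' else (130,110,180,130)
    cv2.imwrite(f'pics/{n}1.png',cv2.resize(p[y:y+h,x:x+w,::-1],None,fx=4,fy=4,interpolation=cv2.INTER_CUBIC))
p0,R0,o=cur();print(p0,R0.as_quat(),o['joint_pos'],o['ft_force'])
print(rel(p0,R0,*pose(0,.08)))
E
```

```text
[0.5056695  0.40854536 0.34267523] [0.75902891 0.6021951  0.15417467 0.19356228] [ 0.86865303  0.33014462  0.27164544  1.2675621  -0.44063802  1.04300123] [-0.09179253  0.37284706 -0.96164612]
([2.6, -2.7, -0.5], [0.0, 0.2, -0.4])
```

View pics/side1.png

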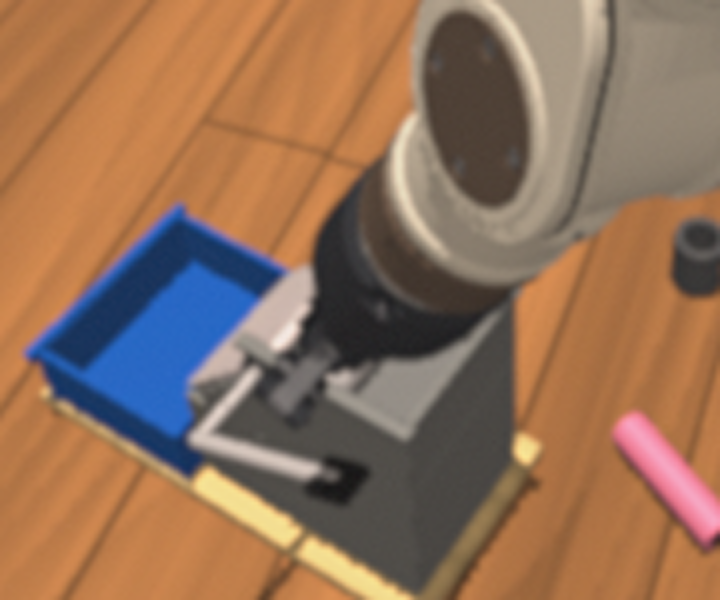

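View pics/top1.png

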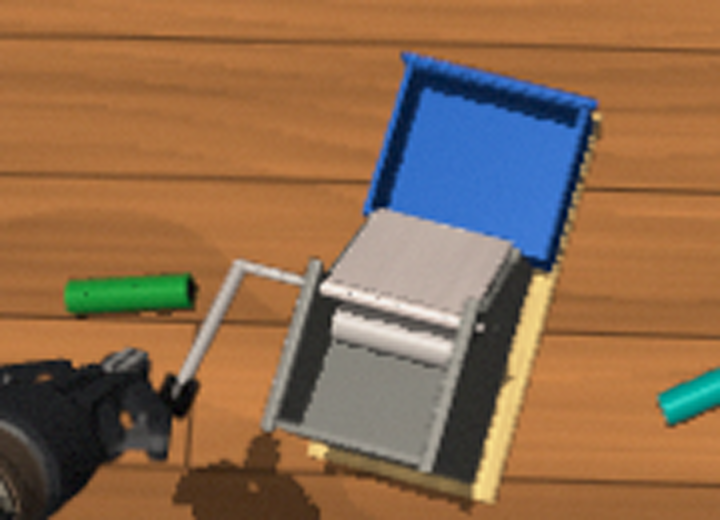

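```bash
python3 - <<'E'
from h import *
p0,R0,o=cur()
for l in([0,0,.017],[0,-.011,.017],[0,.011,.017],[.012,-.011,.017],[-.012,-.011,.017]):
    w=p0+R0.apply(l)
    for n,(x,y) in(('side',(195,190)),('top',(130,110))):
        q=w2px(n,w);print(n,l,((q[0]-x)*4,(q[1]-y)*4))
for up in (.02,.005,0): print(up,rel(p0,R0,*pose(0,up)))
E
```

```text
side [0, 0, 0.017] (np.float64(301.72935238619493), np.float64(363.0419989179684))
top [0, 0, 0.017] (np.float64(137.6309783115397), np.float64(366.16702103288094))
side [0, -0.011, 0.017] (np.float64(318.68249138088663), np.float64(378.5082371324904))
top [0, -0.011, 0.017] (np.float64(135.93280271051208), np.float64(381.86481660231357))
side [0, 0.011, 0.017] (np.float64(284.78452221551106), np.float64(347.5832002340221))
top [0, 0.011, 0.017] (np.float64(139.35128398801737), np.float64(350.3565817813667))
side [0.012, -0.011, 0.017] (np.float64(303.10356211260455), np.float64(396.7768419273134))
top [0.012, -0.011, 0.017] (np.float64(118.2899081812485), np.float64(377.01332852726307))
side [-0.012, -0.011, 0.017] (np.float64(333.93039508071024), np.float64(360.62777553920705))
top [-0.012, -0.011, 0.017] (np.float64(153.6264051678046), np.float64(386.7252267520886))
0.02 ([2.5, -31.5, 52.1], [0.0, 0.2, -0.4])
0.005 ([2.5, -38.7, 65.3], [0.0, 0.2, -0.4])
0 ([2.5, -41.1, 69.7], [0.0, 0.2, -0.4])
```

```bash
python3 - <<'E'
from h import *
p0,R0,o=cur()
for n,(x,y),pts in(('top',(130,110),[(125,360),(140,375),(165,455),(130,440),(100,440),(140,420),(110,370),(160,395)]),('side',(195,190),[(293,415),(293,395),(280,385),(310,380),(325,350),(270,400),(308,410)])):
    d=np.load(n+'1.npz')['d']
    for a,b in pts:
        u,v=round(x+a/4),round(y+b/4);w=px2w(n,u,v,d[v,u]);print(n,(a,b),w.round(3),'tool',(R0.inv().apply(w-p0)*1000).round(0))
for n,(x,y,w,h) in(('side',(250,260,50,45)),('top',(130,180,60,60))):
    cv2.imwrite(f'pics/{n}1z.png',cv2.resize(np.load(n+'1.npz')['p'][y:y+h,x:x+w,::-1],None,fx=10,fy=10,interpolation=cv2.INTER_CUBIC))
E
```

```text
top (125, 360) [0.513 0.405 0.358] tool [-2. 15. -9.]
top (140, 375) [0.505 0.398 0.348] tool [-11.   4.  -3.]
top (165, 455) [0.452 0.359 0.404] tool [-60.  -7. -73.]
top (130, 440) [0.459 0.375 0.42 ] tool [-43.   4. -86.]
top (100, 440) [0.457 0.384 0.441] tool [ -35.   11. -106.]
top (140, 420) [0.472 0.373 0.41 ] tool [-42.  11. -71.]
top (110, 370) [0.507 0.408 0.367] tool [  0.  13. -21.]
top (160, 395) [0.504 0.421 0.24 ] tool [ 12. -53.  88.]
side (293, 415) [0.477 0.477 0.405] tool [ 60.  -8. -76.]
side (293, 395) [0.479 0.472 0.411] tool [ 55.  -3. -80.]
side (280, 385) [0.485 0.468 0.412] tool [ 54.   4. -77.]
side (310, 380) [0.474 0.465 0.416] tool [ 48.  -3. -85.]
side (325, 350) [0.47  0.456 0.425] tool [ 38.  -0. -94.]
side (270, 400) [0.487 0.477 0.412] tool [ 62.   3. -77.]
side (308, 410) [0.471 0.473 0.408] tool [ 55. -11. -81.]
```

View pics/side1z.png

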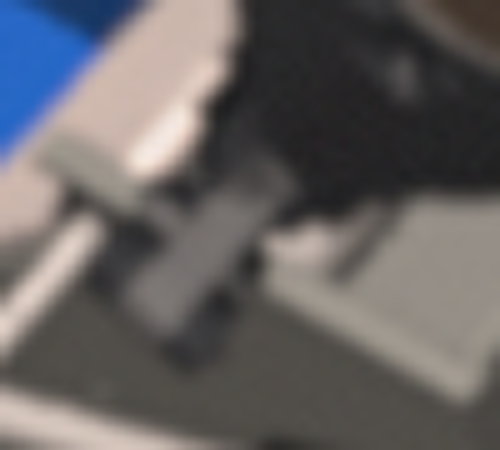

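View pics/top1z.png

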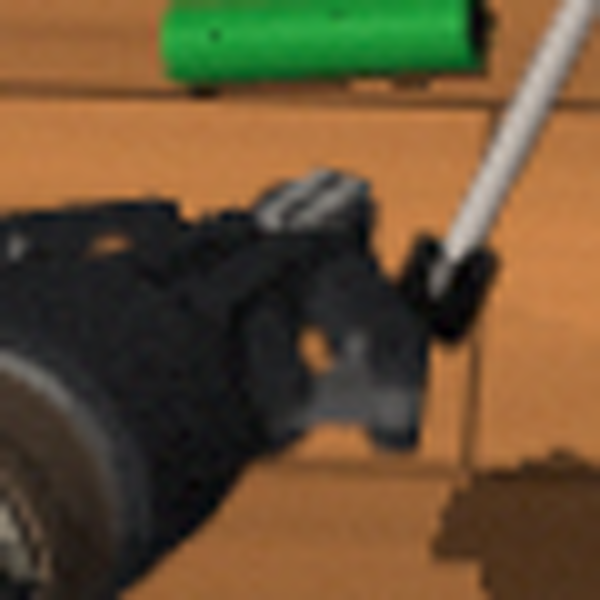

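Request:
jog_arm:
  jaw: [1,1,1,1,1,1,1,1]
  linear:
    - [0.001,-0.01,0.013]
    - [0.0015,-0.018,0.026]
    - [0.002,-0.025,0.039]
    - [0.0025,-0.0315,0.052]
    - [0.0025,-0.034,0.057]
    - [0.0025,-0.0365,0.061]
    - [0.0025,-0.038,0.0635]
    - [0.0025,-0.0387,0.0653]
  delta_rot:
    - [0,0,0]
    - [0,0,0]
    - [0,0,0]
    - [0,0,0]
    - [0,0,0]
    - [0,0,0]
    - [0,0,0]
    - [0,0,0]

```text
clock: 3.53
eef_pos: [0.5037, 0.4122, 0.2669]
tool_rot: [0.759, 0.602, 0.154, 0.194]
ft_force: [-0.8, -0.9, -0.3]
grip_width: 0.0001
```

Request:
jog_arm:
  jaw: [1,1,1,1,1,1,1,1]
  linear:
    - [0,0,0]
    - [0,0,0]
    - [0,0,0]
    - [0,0,0]
    - [0,0,0]
    - [0,0,0]
    - [0,0,0]
    - [0,0,0]
  delta_rot:
    - [0,0,0]
    - [0,0,0]
    - [0,0,0]
    - [0,0,0]
    - [0,0,0]
    - [0,0,0]
    - [0,0,0]
    - [0,0,0]

```text
clock: 4.2
eef_pos: [0.5035, 0.412, 0.2665]
tool_rot: [0.759, 0.602, 0.154, 0.194]
ft_force: [-0.5, -0.5, -0.5]
grip_width: 0.0
```

```bash
python3 - <<'E'
from h import *
for n in ('side','top'):
    p,d=bot.camera(n);np.savez(f'{n}2.npz',p=p,d=d)
    (x,y,w,h)=(235,270,80,60) if n=='side' else (150,160,80,60)
    cv2.imwrite(f'pics/{n}2.png',cv2.resize(p[y:y+h,x:x+w,::-1],None,fx=10,fy=10,interpolation=cv2.INTER_CUBIC))
p0,R0,o=cur();print(p0,R0.as_quat(),o['joint_pos'],o['ft_force'])
print(rel(p0,R0,*pose(0,.005)))
for th in np.arange(0,.9,.12): print(round(th,2),rel(p0,R0,*pose(th,0)))
E
```

```text
[0.50347812 0.4120011  0.26646613] [0.75882404 0.60249158 0.15400577 0.19357735] [ 0.87536797  0.35407539  0.10943154  1.08469599 -0.442136    1.04952782] [0.3859436  0.07219488 0.51438788]
([-0.3, 0.4, -0.2], [-0.0, 0.2, -0.3])
0.0 ([-0.3, -2.0, 4.2], [-0.0, 0.2, -0.3])
0.12 ([-0.3, -13.0, 12.5], [-0.0, 0.2, -0.3])
0.24 ([-0.4, -23.0, 22.1], [-0.0, 0.2, -0.3])
0.36 ([-0.4, -31.7, 32.8], [-0.0, 0.2, -0.3])
0.48 ([-0.4, -39.1, 44.4], [-0.0, 0.2, -0.3])
0.6 ([-0.4, -45.0, 56.9], [-0.0, 0.2, -0.3])
0.72 ([-0.4, -49.4, 70.0], [-0.0, 0.2, -0.3])
0.84 ([-0.4, -52.2, 83.5], [-0.0, 0.2, -0.3])
```

View pics/side2.png

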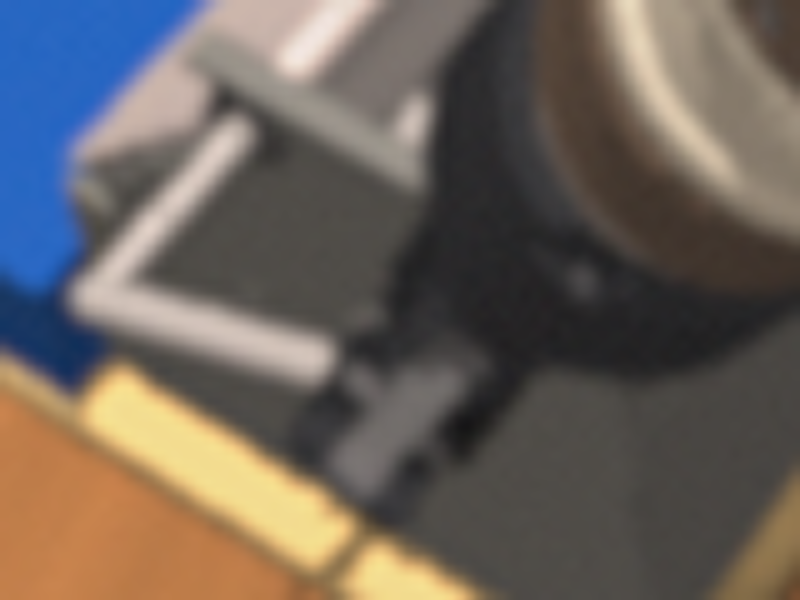

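View pics/top2.png

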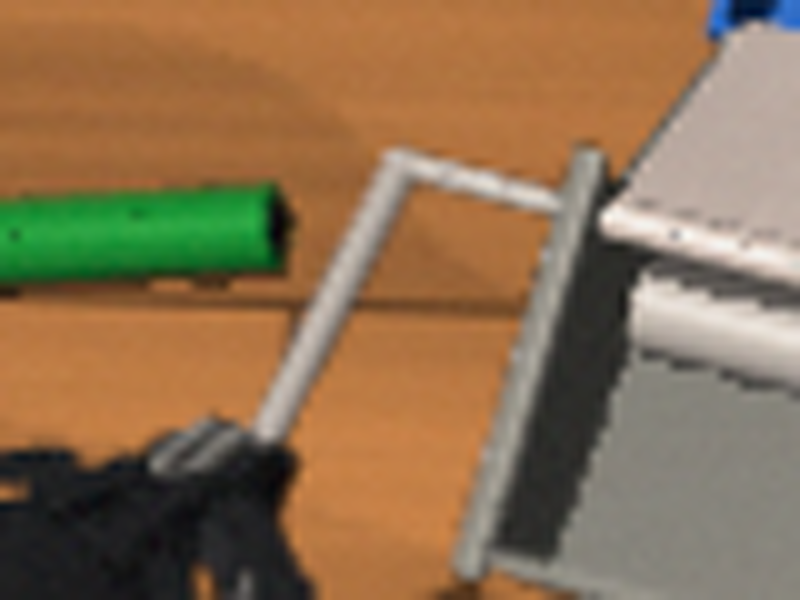

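Request:
jog_arm:
  jaw: [1,1,1,1,1,1,1,1]
  linear:
    - [0,-0.001,0.002]
    - [0,-0.002,0.004]
    - [0,-0.004,0.0055]
    - [0,-0.006,0.007]
    - [0,-0.008,0.0085]
    - [0,-0.01,0.01]
    - [0,-0.0115,0.0113]
    - [0,-0.013,0.0125]
  delta_rot:
    - [0,0,0]
    - [0,0,0]
    - [0,0,0]
    - [0,0,0]
    - [0,0,0]
    - [0,0,0]
    - [0,0,0]
    - [0,0,0]

```text
clock: 4.97
eef_pos: [0.4983, 0.4132, 0.2494]
tool_rot: [0.759, 0.602, 0.154, 0.194]
ft_force: [-0.1, -1.2, 3.8]
grip_width: -0.0001
```

```bash
python3 - <<'E'
from h import *
for n in ('side','top'):
    p,d=bot.camera(n);np.savez(f'{n}3.npz',p=p,d=d)
    (x,y,w,h)=(225,250,100,75) if n=='side' else (150,150,100,75)
    cv2.imwrite(f'pics/{n}3.png',cv2.resize(p[y:y+h,x:x+w,::-1],None,fx=8,fy=8,interpolation=cv2.INTER_CUBIC))
p0,R0,o=cur();print(o['clock'],p0,R0.as_quat(),o['ft_force'])
for th in [.12,.24,.36,.48]: print(round(th,2),rel(p0,R0,*pose(th,0)))
E
```

```text
5.0667 [0.49807513 0.41326524 0.24896001] [0.75879047 0.60256381 0.15390749 0.19356231] [ 0.83947279 -0.44085517  3.14211447]
0.12 ([-0.3, 0.2, -0.2], [-0.0, 0.2, -0.3])
0.24 ([-0.4, -9.7, 9.4], [-0.0, 0.2, -0.3])
0.36 ([-0.4, -18.4, 20.1], [-0.0, 0.2, -0.3])
0.48 ([-0.4, -25.8, 31.7], [-0.0, 0.2, -0.3])
```

View pics/side3.png

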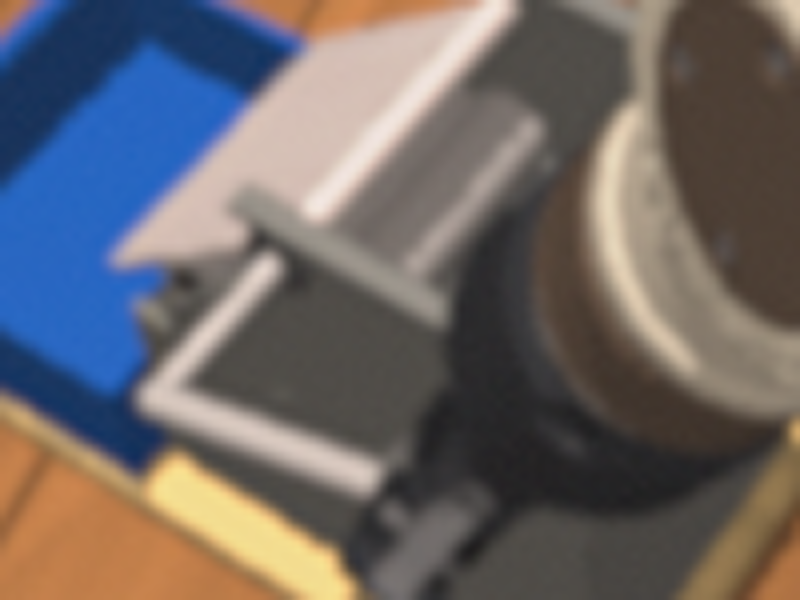

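View pics/top3.png

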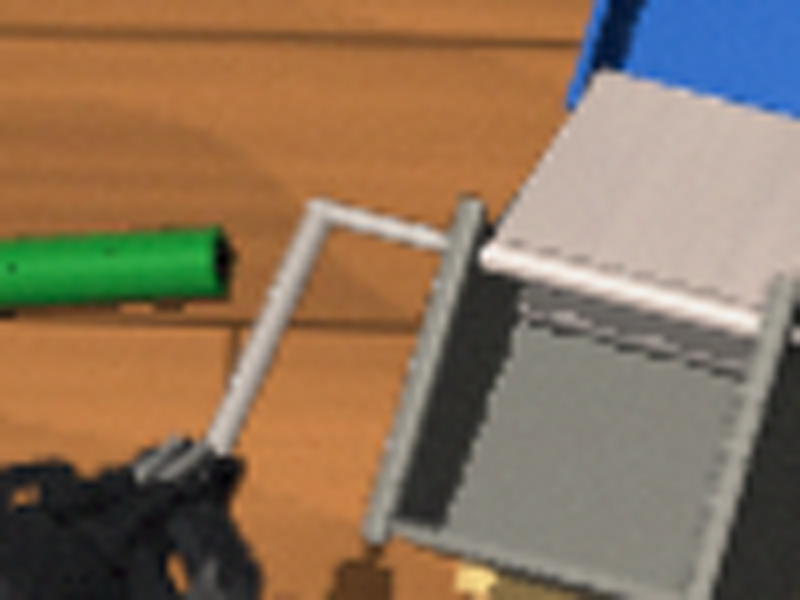

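The tips are on the pad (about 3 N) and the lid edge has lifted, near (120,260) in the side crop. I'll press on along the arc.

Request:
jog_arm:
  jaw: [1,1,1,1,1,1,1,1]
  linear:
    - [0,-0.005,0.0045]
    - [0,-0.0097,0.0094]
    - [0,-0.014,0.0145]
    - [0,-0.0184,0.0201]
    - [0,-0.022,0.0257]
    - [0,-0.0258,0.0317]
    - [0,-0.0289,0.0378]
    - [0,-0.0317,0.0442]
  delta_rot:
    - [0,0,0]
    - [0,0,0]
    - [0,0,0]
    - [0,0,0]
    - [0,0,0]
    - [0,0,0]
    - [0,0,0]
    - [0,0,0]

```text
clock: 5.73
eef_pos: [0.4912, 0.4153, 0.1949]
tool_rot: [0.759, 0.603, 0.154, 0.193]
ft_force: [-2.4, 0.6, 5.7]
grip_width: -0.0002
```

```bash
python3 - <<'E'
from h import *
p0,R0,o=cur();print(o['clock'],p0,R0.as_quat(),o['ft_force'])
for th in [.60,.66,.72,.78,.84,.87,.9]: print(round(th,2),rel(p0,R0,*pose(th,0)))
E
```

```text
5.7333 [0.49118266 0.4152887  0.19493255] [0.75861287 0.60288069 0.15414767 0.19308   ] [-2.39622789  0.62073874  5.66587321]
0.6 ([-0.8, 0.4, 0.2], [-0.0, 0.1, -0.3])
0.66 ([-0.8, -1.9, 6.7], [-0.0, 0.1, -0.3])
0.72 ([-0.8, -3.9, 13.3], [-0.0, 0.1, -0.3])
0.78 ([-0.8, -5.5, 20.0], [-0.0, 0.1, -0.3])
0.84 ([-0.8, -6.7, 26.8], [-0.0, 0.1, -0.3])
0.87 ([-0.8, -7.2, 30.2], [-0.0, 0.1, -0.3])
0.9 ([-0.8, -7.5, 33.7], [-0.0, 0.1, -0.3])
```

Request:
jog_arm:
  jaw: [1,1,1,1,1,1,1,1]
  linear:
    - [0,-0.002,0.005]
    - [0,-0.003,0.01]
    - [0,-0.004,0.0145]
    - [0,-0.005,0.0185]
    - [0,-0.006,0.022]
    - [0,-0.0063,0.0245]
    - [0,-0.0067,0.0265]
    - [0,-0.007,0.028]
  delta_rot:
    - [0,0,0]
    - [0,0,0]
    - [0,0,0]
    - [0,0,0]
    - [0,0,0]
    - [0,0,0]
    - [0,0,0]
    - [0,0,0]

```text
clock: 6.4
eef_pos: [0.4975, 0.4138, 0.1665]
tool_rot: [0.759, 0.603, 0.153, 0.192]
ft_force: [-4.4, 0.5, 5.5]
grip_width: 0.0002
```

```bash
python3 - <<'E'
from h import *
for n in ('side','top'):
    p,d=bot.camera(n);np.savez(f'{n}4.npz',p=p,d=d)
    (x,y,w,h)=(195,230,130,100) if n=='side' else (150,115,140,105)
    cv2.imwrite(f'pics/{n}4.png',cv2.resize(p[y:y+h,x:x+w,::-1],None,fx=5,fy=5,interpolation=cv2.INTER_CUBIC))
p0,R0,o=cur();print(o['clock'],p0,R0.as_quat(),o['ft_force'])
for th in [.78,.84,.87,.9]: print(round(th,2),rel(p0,R0,*pose(th,0)))
E
```

```text
6.5 [0.49748209 0.41384642 0.16648439] [0.75851591 0.60340914 0.15338818 0.19241386] [-3.80530075  0.75606071  5.2197766 ]
0.78 ([-0.8, 2.4, -8.1], [-0.2, 0.1, -0.2])
0.84 ([-0.8, 1.2, -1.3], [-0.2, 0.1, -0.2])
0.87 ([-0.8, 0.8, 2.2], [-0.2, 0.1, -0.2])
0.9 ([-0.8, 0.4, 5.6], [-0.2, 0.1, -0.2])
```

View pics/side4.png

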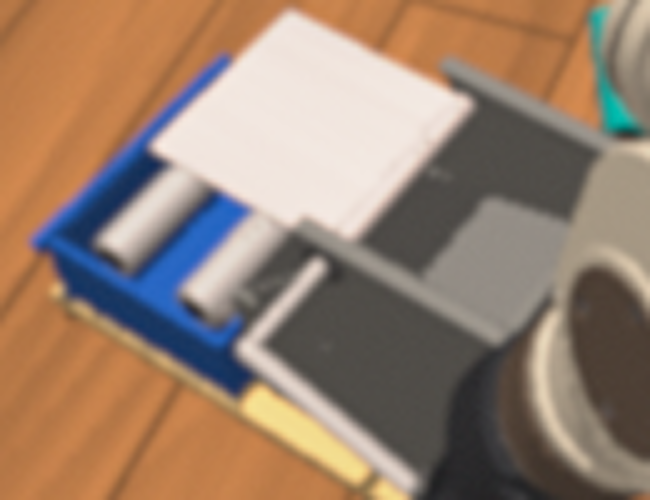

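View pics/top4.png

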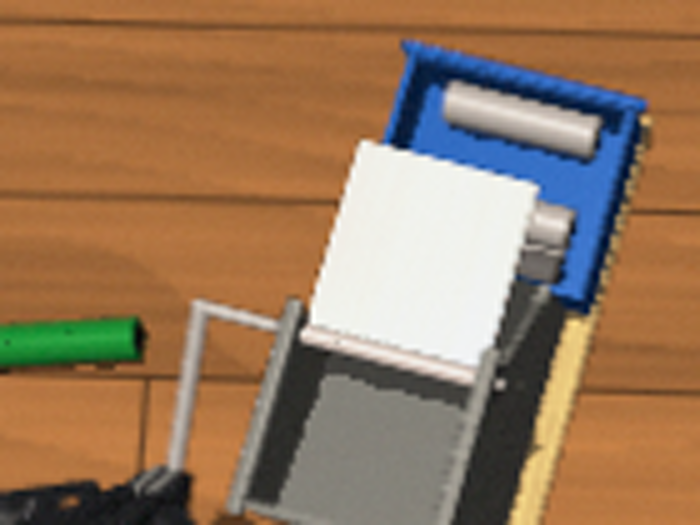

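Two rollers are clearly in the bin and a third shows under the lid at (540,260) in the top crop. I'll press slightly further until I feel the stop, and hold.

Request:
jog_arm:
  jaw: [1,1,1,1,1,1,1,1]
  linear:
    - [0,0,0.001]
    - [0,0,0.002]
    - [0,0,0.003]
    - [0,0,0.004]
    - [0,0,0.004]
    - [0,0,0.004]
    - [0,0,0.004]
    - [0,0,0.004]
  delta_rot:
    - [0,0,0]
    - [0,0,0]
    - [0,0,0]
    - [0,0,0]
    - [0,0,0]
    - [0,0,0]
    - [0,0,0]
    - [0,0,0]

```text
clock: 7.17
eef_pos: [0.498, 0.4139, 0.1659]
tool_rot: [0.758, 0.604, 0.154, 0.192]
ft_force: [-17.1, -3.1, 20.2]
grip_width: 0.0
```

```bash
python3 - <<'E'
from h import *
for n in ('side','top'):
    p,d=bot.camera(n);np.savez(f'{n}5.npz',p=p,d=d)
    (x,y,w,h)=(195,230,130,100) if n=='side' else (150,115,140,105)
    cv2.imwrite(f'pics/{n}5.png',cv2.resize(p[y:y+h,x:x+w,::-1],None,fx=5,fy=5,interpolation=cv2.INTER_CUBIC))
    # lid slope by depth
    pts=[(195+260//5,230+100//5),(195+400//5,230+110//5),(195+290//5,230+20//5),(195+190//5,230+140//5)] if n=='side' else [(150+360//5,115+160//5),(150+330//5,115+310//5),(150+460//5,115+340//5),(150+510//5,115+200//5)]
    for u,v in pts: print(n,px2w(n,u,v,d[v,u]).round(3))
p0,R0,o=cur();print(o['clock'],p0,R0.as_quat(),o['ft_force'])
for th in [.78,.84,.87,.9]: print(round(th,2),rel(p0,R0,*pose(th,0)))
E
```

```text
side [0.663 0.26  0.189]
side [0.592 0.244 0.192]
side [0.674 0.206 0.188]
side [0.683 0.295 0.19 ]
top [0.694 0.302 0.186]
top [0.606 0.314 0.186]
top [0.59  0.238 0.189]
top [0.672 0.213 0.191]
7.2667 [0.49798086 0.41391007 0.1658672 ] [0.75793991 0.60410135 0.15404265 0.19198831] [-16.77912749  -2.83591834  19.86724036]
0.78 ([-0.9, 2.3, -8.8], [-0.1, -0.0, -0.2])
0.84 ([-0.9, 1.1, -2.0], [-0.1, -0.0, -0.2])
0.87 ([-0.9, 0.6, 1.4], [-0.1, -0.0, -0.2])
0.9 ([-0.9, 0.3, 4.8], [-0.1, -0.0, -0.2])
```

View pics/side5.png

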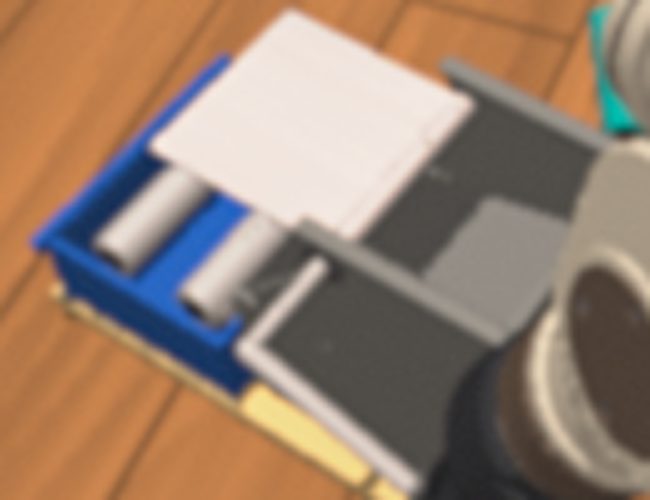

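View pics/top5.png

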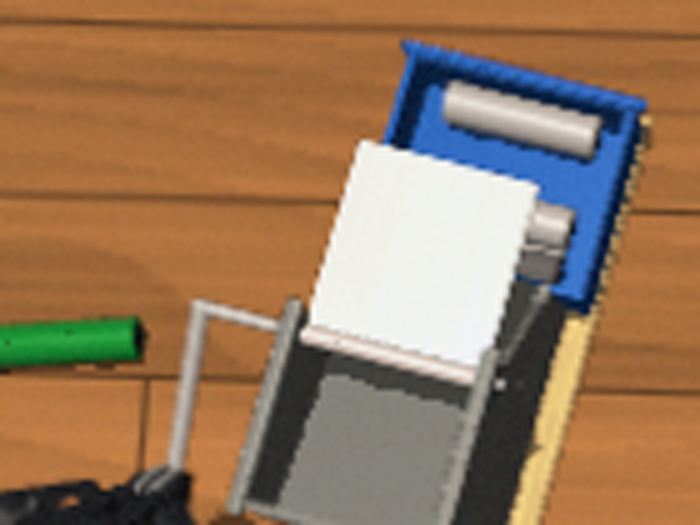

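```bash
python3 - <<'E'
from h import *
D=np.load('top5.npz')['d'];S=np.load('side5.npz')['d']
L=lambda w:R.from_rotvec([0,0,-DP[3]]).apply(np.array(w)-DP[:3]).round(3)
for a,b in((520,120),(550,215),(555,225),(540,250),(540,262),(540,272),(530,265),(550,265)):
    u,v=150+a//5,115+b//5;print('top',(a,b),L(px2w('top',u,v,D[v,u])))
for a,b in((150,220),(230,265),(270,255),(245,300),(285,240),(260,290)):
    u,v=195+a//5,230+b//5;print('side',(a,b),L(px2w('side',u,v,S[v,u])))
cv2.imwrite('pics/t5z.png',cv2.resize(np.load('top5.npz')['p'][140:180,240:280,::-1],None,fx=14,fy=14,interpolation=cv2.INTER_CUBIC))
cv2.imwrite('pics/s5z.png',cv2.resize(np.load('side5.npz')['p'][265:305,205:265,::-1],None,fx=12,fy=12,interpolation=cv2.INTER_CUBIC))
E
```

```text
top (520, 120) [ 0.188 -0.002  0.033]
top (550, 215) [ 0.132 -0.038  0.035]
top (555, 225) [ 0.128 -0.042  0.029]
top (540, 250) [ 0.11  -0.037  0.026]
top (540, 262) [ 0.103 -0.039  0.031]
top (540, 272) [ 0.097 -0.041  0.033]
top (530, 265) [ 0.098 -0.035  0.035]
top (550, 265) [ 0.101 -0.047  0.032]
side (150, 220) [0.178 0.024 0.032]
side (230, 265) [0.119 0.023 0.032]
side (270, 255) [0.074 0.031 0.086]
side (245, 300) [0.066 0.06  0.088]
side (285, 240) [0.073 0.019 0.086]
side (260, 290) [0.05  0.061 0.111]
```

View pics/t5z.png

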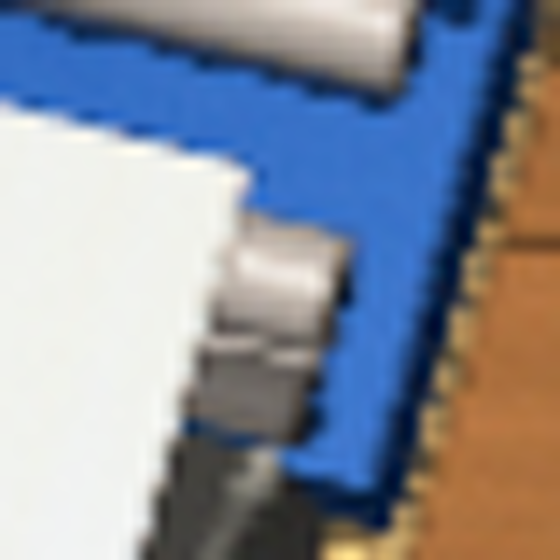

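View pics/s5z.png

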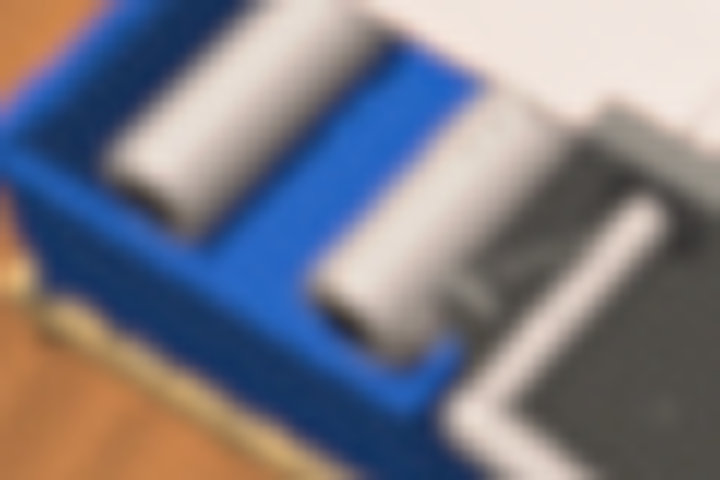

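Depths put all three rollers on the bin floor: their tops are 33 mm above the origin, at local x ≈ 0.19, 0.13 and 0.10. The stop is felt at about 26 N and the lid is fully up. Now I release slowly along the arc.

Request:
jog_arm:
  jaw: [1,1,1,1,1,1,1,1]
  linear:
    - [0,0,-0.0015]
    - [0,0,-0.003]
    - [0,0,-0.005]
    - [0,0,-0.007]
    - [0,0.0005,-0.0095]
    - [0,0.001,-0.0125]
    - [0,0.0017,-0.0155]
    - [0,0.0023,-0.0187]
  delta_rot:
    - [0,0,0]
    - [0,0,0]
    - [0,0,0]
    - [0,0,0]
    - [0,0,0]
    - [0,0,0]
    - [0,0,0]
    - [0,0,0]

```text
clock: 7.93
eef_pos: [0.4935, 0.4147, 0.1813]
tool_rot: [0.759, 0.603, 0.154, 0.193]
ft_force: [-4.5, 2.2, 4.4]
grip_width: -0.0
```

Request:
jog_arm:
  jaw: [1,1,1,1,1,1,1,1]
  linear:
    - [0,0.0005,-0.002]
    - [0,0.001,-0.004]
    - [0,0.0016,-0.006]
    - [0,0.0022,-0.008]
    - [0,0.0027,-0.0095]
    - [0,0.0033,-0.011]
    - [0,0.0039,-0.0122]
    - [0,0.0044,-0.0131]
  delta_rot:
    - [0,0,0]
    - [0,0,0]
    - [0,0,0]
    - [0,0,0]
    - [0,0,0]
    - [0,0,0]
    - [0,0,0]
    - [0,0,0]

```text
clock: 8.6
eef_pos: [0.4918, 0.4148, 0.1953]
tool_rot: [0.759, 0.602, 0.154, 0.194]
ft_force: [-4.7, 1.8, 5.5]
grip_width: 0.0002
```

```bash
python3 - <<'E'
from h import *
p0,R0,o=cur();print(o['clock'],p0,R0.as_quat(),o['ft_force'])
for th in [.66,.6,.54,.48,.36,.24,.18,.12,.06,0]: print(round(th,2),rel(p0,R0,*pose(th,0)))
E
```

```text
8.6 [0.49180818 0.41483119 0.19529217] [0.75885678 0.60235648 0.15424806 0.19367654] [-4.71736064  1.79995823  5.48550784]
0.66 ([-0.5, -2.8, 6.7], [0.0, 0.1, -0.4])
0.6 ([-0.5, -0.4, 0.2], [0.0, 0.1, -0.4])
0.54 ([-0.5, 2.4, -6.1], [0.0, 0.1, -0.4])
0.48 ([-0.5, 5.6, -12.3], [0.0, 0.1, -0.4])
0.36 ([-0.5, 13.0, -23.9], [0.0, 0.1, -0.4])
0.24 ([-0.4, 21.7, -34.6], [0.0, 0.1, -0.4])
0.18 ([-0.4, 26.5, -39.5], [0.0, 0.1, -0.4])
0.12 ([-0.4, 31.7, -44.2], [0.0, 0.1, -0.4])
0.06 ([-0.4, 37.1, -48.5], [0.0, 0.1, -0.4])
0 ([-0.3, 42.7, -52.5], [0.0, 0.1, -0.4])
```

Request:
jog_arm:
  jaw: [1,1,1,1,1,1,1,1]
  linear:
    - [0,0.0007,-0.0016]
    - [0,0.0014,-0.0032]
    - [0,0.0021,-0.0048]
    - [0,0.0028,-0.0063]
    - [0,0.0036,-0.0079]
    - [0,0.0043,-0.0095]
    - [0,0.0051,-0.011]
    - [0,0.0059,-0.0125]
  delta_rot:
    - [0,0,0]
    - [0,0,0]
    - [0,0,0]
    - [0,0,0]
    - [0,0,0]
    - [0,0,0]
    - [0,0,0]
    - [0,0,0]

```text
clock: 9.27
eef_pos: [0.4913, 0.4148, 0.2092]
tool_rot: [0.759, 0.602, 0.154, 0.194]
ft_force: [-0.2, 1.5, 3.6]
grip_width: 0.0001
```

Request:
jog_arm:
  jaw: [1,1,1,1,1,1,1,1]
  linear:
    - [0,0.0009,-0.0015]
    - [0,0.0018,-0.003]
    - [0,0.0027,-0.0045]
    - [0,0.0036,-0.0059]
    - [0,0.0045,-0.0074]
    - [0,0.0054,-0.0088]
    - [0,0.0064,-0.0102]
    - [0,0.0074,-0.0116]
  delta_rot:
    - [0,0,0]
    - [0,0,0]
    - [0,0,0]
    - [0,0,0]
    - [0,0,0]
    - [0,0,0]
    - [0,0,0]
    - [0,0,0]

```text
clock: 9.93
eef_pos: [0.492, 0.4146, 0.2227]
tool_rot: [0.759, 0.602, 0.154, 0.194]
ft_force: [3.1, 0.9, 3.5]
grip_width: 0.0001
```

Request:
jog_arm:
  jaw: [1,1,1,1,1,1,1,1]
  linear:
    - [0,0.001,-0.0014]
    - [0,0.0021,-0.0028]
    - [0,0.0032,-0.0041]
    - [0,0.0043,-0.0055]
    - [0,0.0054,-0.0068]
    - [0,0.0065,-0.0081]
    - [0,0.0076,-0.0094]
    - [0,0.0087,-0.0107]
  delta_rot:
    - [0,0,0]
    - [0,0,0]
    - [0,0,0]
    - [0,0,0]
    - [0,0,0]
    - [0,0,0]
    - [0,0,0]
    - [0,0,0]

```text
clock: 10.6
eef_pos: [0.4941, 0.414, 0.236]
tool_rot: [0.759, 0.603, 0.154, 0.194]
ft_force: [2.9, 0.3, 3.8]
grip_width: -0.0001
```

```bash
python3 - <<'E'
from h import *
p0,R0,o=cur();print(o['clock'],p0,R0.as_quat(),o['ft_force'])
for th in [.24,.18,.12,.06,0]: print(round(th,2),rel(p0,R0,*pose(th,0)))
print(rel(p0,R0,*pose(0,.01)))
E
```

```text
10.6 [0.49410219 0.41402818 0.23600539] [0.75882831 0.6025316  0.15375733 0.19363352] [2.90531771 0.34549118 3.84224168]
0.24 ([-0.2, 0.1, -0.0], [-0.0, 0.2, -0.3])
0.18 ([-0.2, 4.9, -5.0], [-0.0, 0.2, -0.3])
0.12 ([-0.2, 10.0, -9.6], [-0.0, 0.2, -0.3])
0.06 ([-0.2, 15.4, -13.9], [-0.0, 0.2, -0.3])
0 ([-0.1, 21.0, -17.9], [-0.0, 0.2, -0.3])
([-0.1, 25.8, -26.7], [-0.0, 0.2, -0.3])
```

Request:
jog_arm:
  jaw: [1,1,1,1,1,1,1,1]
  linear:
    - [0,0.0012,-0.0012]
    - [0,0.0024,-0.0025]
    - [0,0.0036,-0.0037]
    - [0,0.0049,-0.005]
    - [0,0.0061,-0.0061]
    - [0,0.0074,-0.0073]
    - [0,0.0087,-0.0085]
    - [0,0.01,-0.0096]
  delta_rot:
    - [0,0,0]
    - [0,0,0]
    - [0,0,0]
    - [0,0,0]
    - [0,0,0]
    - [0,0,0]
    - [0,0,0]
    - [0,0,0]

```text
clock: 11.27
eef_pos: [0.4981, 0.4131, 0.2493]
tool_rot: [0.759, 0.603, 0.154, 0.194]
ft_force: [2.3, -0.3, 1.8]
grip_width: -0.0002
```

Request:
jog_arm:
  jaw: [1,1,1,1,1,1,1,1]
  linear:
    - [0,0.0009,-0.0007]
    - [0,0.0018,-0.0014]
    - [0,0.0027,-0.0021]
    - [0,0.0036,-0.0028]
    - [0,0.0043,-0.0034]
    - [0,0.0048,-0.0038]
    - [0,0.0051,-0.0041]
    - [0,0.0054,-0.0043]
  delta_rot:
    - [0,0,0]
    - [0,0,0]
    - [0,0,0]
    - [0,0,0]
    - [0,0,0]
    - [0,0,0]
    - [0,0,0]
    - [0,0,0]

```text
clock: 11.93
eef_pos: [0.5009, 0.4126, 0.2556]
tool_rot: [0.759, 0.602, 0.154, 0.194]
ft_force: [2.0, 0.8, 1.9]
grip_width: 0.0
```

```bash
python3 - <<'E'
from h import *
p0,R0,o=cur();print(o['clock'],p0,R0.as_quat(),o['ft_force'])
for th in [.06,.03,0]: print(round(th,2),rel(p0,R0,*pose(th,0)))
for u in (.005,.01,.08):print(rel(p0,R0,*pose(0,u)))
E
```

```text
11.9333 [0.50085023 0.41256352 0.2555892 ] [0.75883859 0.60247647 0.15393489 0.19362373] [1.9519709  0.77685613 1.85233461]
0.06 ([-0.3, -0.1, -0.1], [-0.0, 0.2, -0.3])
0.03 ([-0.2, 2.7, -2.1], [-0.0, 0.2, -0.3])
0 ([-0.2, 5.6, -4.0], [-0.0, 0.2, -0.3])
([-0.2, 8.0, -8.4], [-0.0, 0.2, -0.3])
([-0.2, 10.4, -12.8], [-0.0, 0.2, -0.3])
([-0.2, 43.9, -74.3], [-0.0, 0.2, -0.3])
```

Request:
jog_arm:
  jaw: [1,1,1,1,1,1,1,1]
  linear:
    - [0,0.0006,-0.0004]
    - [0,0.0012,-0.0008]
    - [0,0.0018,-0.0012]
    - [0,0.0024,-0.0017]
    - [0,0.003,-0.0021]
    - [0,0.0036,-0.0025]
    - [0,0.0042,-0.003]
    - [0,0.0048,-0.0034]
  delta_rot:
    - [0,0,0]
    - [0,0,0]
    - [0,0,0]
    - [0,0,0]
    - [0,0,0]
    - [0,0,0]
    - [0,0,0]
    - [0,0,0]

```text
clock: 12.6
eef_pos: [0.5031, 0.4121, 0.2607]
tool_rot: [0.759, 0.603, 0.154, 0.193]
ft_force: [1.0, -0.3, 1.0]
grip_width: -0.0
```

Request:
jog_arm:
  jaw: [1,1,1,1,1,1,1,1]
  linear:
    - [0,0.0003,-0.0003]
    - [0,0.0007,-0.0007]
    - [0,0.001,-0.0011]
    - [0,0.0013,-0.0016]
    - [0,0.0016,-0.0022]
    - [0,0.0019,-0.0028]
    - [0,0.0022,-0.0034]
    - [0,0.0025,-0.004]
  delta_rot:
    - [0,0,0]
    - [0,0,0]
    - [0,0,0]
    - [0,0,0]
    - [0,0,0]
    - [0,0,0]
    - [0,0,0]
    - [0,0,0]

```text
clock: 13.27
eef_pos: [0.5035, 0.412, 0.2656]
tool_rot: [0.759, 0.603, 0.154, 0.194]
ft_force: [-0.0, 0.7, -0.0]
grip_width: -0.0001
```

```bash
python3 - <<'E'
from h import *
for n in ('side','top'):
    p,d=bot.camera(n);np.savez(f'{n}6.npz',p=p,d=d)
    (x,y,w,h)=(195,230,130,100) if n=='side' else (150,115,140,105)
    cv2.imwrite(f'pics/{n}6.png',cv2.resize(p[y:y+h,x:x+w,::-1],None,fx=5,fy=5,interpolation=cv2.INTER_CUBIC))
p0,R0,o=cur();print(o['clock'],p0,R0.as_quat(),o['ft_force'])
for u in (0,.005,.01,.08):print(rel(p0,R0,*pose(0,u)))
E
```

```text
13.3667 [0.5036324  0.41205167 0.26579753] [0.75882858 0.60247184 0.15412902 0.19352288] [-0.4794058  -0.0215071   0.13738433]
([-0.4, -1.8, 3.6], [-0.0, 0.1, -0.3])
([-0.4, 0.6, -0.8], [-0.0, 0.1, -0.3])
([-0.4, 3.0, -5.2], [-0.0, 0.1, -0.3])
([-0.3, 36.6, -66.7], [-0.0, 0.1, -0.3])
```

View pics/side6.png

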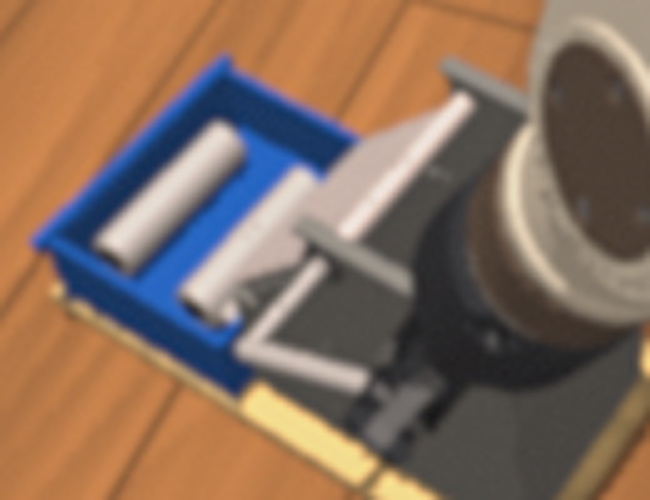

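View pics/top6.png

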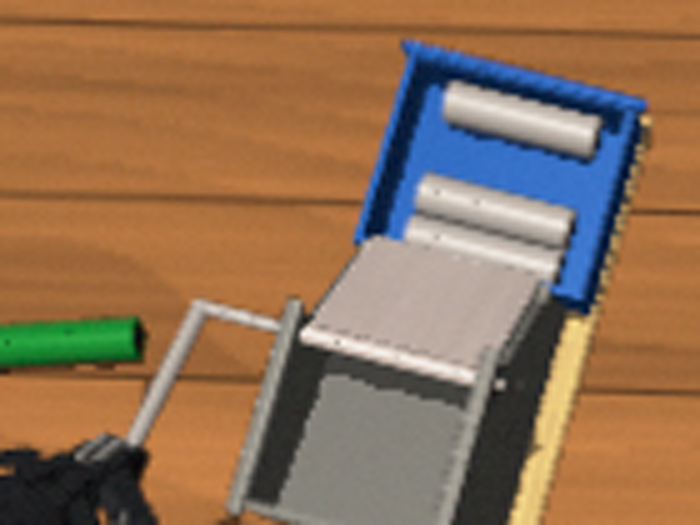

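The three rollers are in the bin, the chute is empty, the lid is shut and the force is zero. Now I back away upward and towards the robot.

Request:
jog_arm:
  jaw: [1,1,1,1,1,1,1,1]
  linear:
    - [0,0.001,-0.005]
    - [0,0.003,-0.013]
    - [0,0.006,-0.025]
    - [0,0.01,-0.04]
    - [0,0.014,-0.06]
    - [0,0.018,-0.08]
    - [0,0.02,-0.1]
    - [0,0.02,-0.11]
  delta_rot:
    - [0,0,0]
    - [0,0,0]
    - [0,0,0]
    - [0,0,0]
    - [0,0,0]
    - [0,0,0]
    - [0,0,0]
    - [0,0,0]

```text
clock: 14.03
eef_pos: [0.4692, 0.4206, 0.3761]
tool_rot: [0.759, 0.602, 0.157, 0.193]
ft_force: [0.3, 0.2, -0.1]
grip_width: 0.0002
```

Request:
jog_arm:
  jaw: [1,1,1,1,1,1,1,1]
  linear:
    - [0,0,-0.005]
    - [0,0,-0.01]
    - [0,0,-0.01]
    - [0,0,-0.01]
    - [0,0,-0.01]
    - [0,0,-0.01]
    - [0,0,-0.01]
    - [0,0,-0.01]
  delta_rot:
    - [0,0,0]
    - [0,0,0]
    - [0,0,0]
    - [0,0,0]
    - [0,0,0]
    - [0,0,0]
    - [0,0,0]
    - [0,0,0]

```text
clock: 14.7
eef_pos: [0.4648, 0.4208, 0.3799]
tool_rot: [0.759, 0.602, 0.153, 0.194]
ft_force: [0.3, 0.2, 0.5]
grip_width: 0.0002
```

```bash
python3 - <<'E'
from h import *
for n in ('side','top'):
    p,d=bot.camera(n)
    cv2.imwrite(f'pics/{n}7.png',p[:,:,::-1])
p0,R0,o=cur();print(o['clock'],p0,o['ft_force'],abs(o['joint_vel']).max())
E
```

```text
14.8 [0.46472356 0.42087357 0.38020467] [0.06739128 0.40044559 0.65778177] 0.0035226934546313668
```

View pics/side7.png

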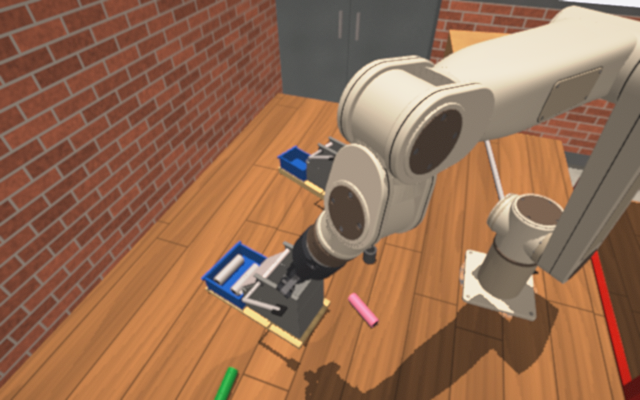

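View pics/top7.png

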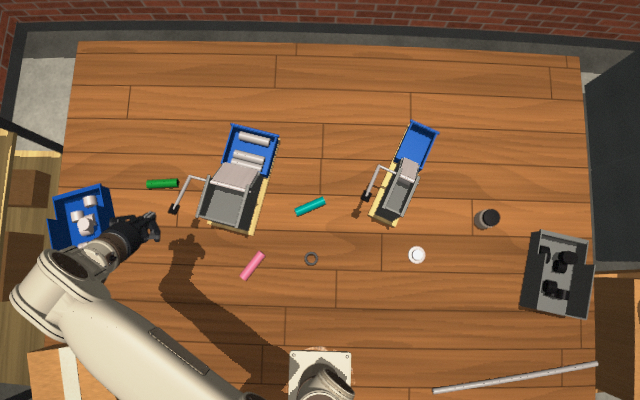

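The gripper is clear. The lever is up at (175,209), the lid is shut, and everything else is where it was.

```bash
python3 -c "
from workcell import bot
print(bot.job_done())"
```

```text
the job is handed in; nothing more can be done
None
```

The wide dispenser is emptied into its blue bin and its lid is shut again. I handed the job in at about 14.8 s of the 40 s.

- **Press and hold:** I pushed the pad down along its arc with closed fingertips until I felt the stop (about 26 N at the wrist). The lid stood level. I kept the lever down until the pictures and depth showed all three rollers on the bin floor.
- **Release:** I let the lever up over about 5 s. The fingers stayed in contact almost to the top, and the force faded from about 3 N to zero. I did not measure the closing speed itself, so "no slam" rests on that contact.
- **Last checks:** The lid is shut, the lever is up and the chute is empty. The gripper is clear with no steady force beyond sensor noise. The narrow dispenser and the loose things look unmoved.
- **Disagreements:** The first pixel fit put the plinth at 7 mm, while depth gave 13 mm. I used 13 mm, and the contact and stop positions agreed with it to about 2 mm.

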